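# Press the first stand post home and set the press's depth stop to it

## Task

Press the first brass post home in its wooden stand: push the arbor press's lever down by its ball, on through the steady drag of the post going in, until the resistance firms up because the post has bottomed in its hole, without leaning on it so hard that the wood splits. Note how far down the ram and its stop arm came, let the lever back up, and only then slide the depth stop up its rod so that its top stands where the stop arm's underside was, ready for pressing the rest of the batch to the same depth. Leave everything else on the table where it is.

Things in the scene. Friction and masses are not known exactly. Their poses are not given: they have to be found in the camera images.
- press: small rack-and-pinion arbor press, grey-green casting bolted down: base 235 x 115 x 30 mm, column at its back, ram guide up to 212 mm. Origin: on the table under the ram's axis; x points from the open front back to the column, y to the press's left (stop rod's side; the lever is on its right), z up. Directions and places given below (front, left, right) are in this frame.
- lever (a joint): angle of the lever, a 13 mm steel bar on the press's right side, axle along y, 165 mm above the table and 46 mm behind the ram's axis. 0 at rest, with the bar rising forwards at 0.52 rad; grows in rad as the ball is pushed down, at most 1.2. The ram goes down 34 mm per rad. A return spring (2 to 6 N at the ball) lifts it back to 0 when let go.
- lever_ball (a point): centre of the black ball, 32 mm across, at the lever's front end, 180 mm from the axle, 59 mm right of the ram's axis, 254 mm above the table at rest. Push it down from above or grip it. It is felt here: driving the post, a steady 5 to 7 N with the spring; post at the bottom, hard. 12 to 17 N for half a second makes sure it is home; above about 23 N the wood splits.
- ram: the ram, a steel bar 24 mm square with a round nose 20 mm across. Origin: centre of the nose's lower face, 125 mm above the table at rest. A dark steel stop arm (36 x 84 x 12 mm) is clamped on it above the guide and reaches out to the press's left, over the depth stop.
- lug_foot (a point): point on the flat underside of the ram's stop arm, right above the depth stop; 255 mm above the table with the lever at rest, always 130 mm above the nose's lower face. It goes down with the ram.
- post: the brass post standing in the hole of the wooden disc under the ram: 10 mm thick, 44 mm long, with a flat head 18 mm across. Origin: centre of the head's top, 94 to 119 mm above the table at the start. It has 4 to 16 mm to go until it bottoms; how much cannot be seen, since the hole's depth is unknown. It stays where it is pressed. The disc under it is fixed, 80 mm across, its top 81 mm above the table.
- stop_top (a point): centre of the flat top of the depth stop, a dark steel block (28 x 24 x 14 mm) on a vertical 12 mm rod 56 mm to the left of the ram's axis, under the stop arm. It slides stiffly up and down the rod (about 7 N) and stays where it is left; its top can stand 203 to 247 mm above the table and starts run down, at 203 to 208 mm. The rod's top end is 274 mm above the table.
- stop_knob (a point): middle of the depth stop's black knurled knob, a cylinder 18 mm across and 35 mm long with its axis along y, pointing out to the press's left, 102 mm from the ram's axis and 7 mm below the stop's top. The stop is moved by gripping this knob from above, fingers in front of and behind it.
- disc_a: loose spare wooden disc, 80 mm across, 36 mm high; origin under its centre; to the left of the press
- disc_b: loose spare wooden disc like the other one, in front of the press; origin under its centre
- post_tray: loose wooden tray of spare posts, 85 x 125 x 30 mm, to the right of the press; origin under its centre
- manta: plywood manta cut-out, 210 mm wide, 5 mm thick, half painted, lying on the white painting tray; origin under its centre
- palette: white paint palette 115 x 215 x 10 mm; origin under its centre
- water_cup: clear water cup, 76 mm across, 95 mm high; origin under its centre
- paint_bottle: upright squeeze bottle of paint, 58 mm across, 165 mm high; origin under its centre
- brush: paint brush 200 mm long, lying on the table; origin under its middle

How it is judged (in metres and radians):
On the way, in this order (a step that is already met when the one before it is completed fails the run):
1. the post is pressed home: the ram bears on it with more than 30 N, standing still (contact force between ram and post above 30 N and velocity of joint lever below 0.05 rad/s), for 0.3 s.
2. the lever is let back up (value of joint lever below 0.05 rad), for 0.2 s.
3. the depth stop is set (z of stop_top in the frame of post between 0.1275 and 0.132 m), for 0.2 s.
At the end, for the whole second after the job is handed in: The post is home, the lever is back up (below 0.05 rad) and at rest, and the depth stop's top stands where the stop arm's underside is when the ram's nose meets the driven post (130 mm above the post's top), at most 2.5 mm below that and 2 mm above it (all of step 3 and value of joint lever below 0.05 rad and linear speed of ram below 0.01 m/s); the robot touches nothing.
It fails at once if the wood is split: the ram bears on the post with more than 115 N (contact force between ram and post above 115 N).
It fails at once if another thing on the table is moved by more than 20 mm (distance of any of disc_a, disc_b, post_tray, manta, palette, water_cup, paint_bottle, brush from where it was at the start of the episode above 0.02 m).
It also fails if it takes over 72 s, if anything falls off the work surface, if the arm or the gripper's body presses on something with over 40 N, if the wrist force passes 120 N, or if a joint passes its speed limit or range.

## Robot

A 6-joint arm with a two-finger parallel gripper is mounted at the origin on the work surface. World frame = base frame: x ahead of the robot, y to its left, z up, the work surface at z = 0. Lengths are in mm, angles in rad, forces in N, time in s.
With the tool pointing down it reaches from about 275 to 1000 mm from the base axis. Payload 8.4 kg.
Tool frame: the origin (TCP) lies on the centre line of the jaws, within the pads' length; the fingertips stand r.tip_reach ahead of it and the grasp point (between the pads) lies 11 mm behind it (r.tip_reach is the distance from the TCP to the fingertips, in mm); z points along the fingers, y is the line along which they close (so a half turn about z gives the same grasp; the last joint's range is limited). The gripper opens to 85 mm and grips with 20 to 120 N. Pads are 22 mm wide; open, the fingers measure 114 mm over their backs; the gripper's body (76 mm by 85 mm) begins 54 mm behind the grasp point. The pads swing forward as they close: fully open they stand 13 mm farther back than shut.
Start: joints at [1.163, 0.353, 1.633, -0, 1.155, -0.002], TCP at [246.72, 574.245, 239.281] pointing down, gripper open.
Joint ranges: [-2.63, 2.63], [-0.92, 2.1], [0.06, 2.66], [-1.3, 4.44], [0, 2.69], [-3.02, 3.02]. Speed limits (rad/s): [2.22, 2.22, 2.79, 3.14, 3.14, 3.14].

## Interface

Orientations are given as [roll, pitch, yaw] about the fixed x, y, z axes, in that order (R = Rz(yaw) Ry(pitch) Rx(roll)).
In Python, from rig import r gives the robot as it stands.
- The arm moves only by the tool carry_out, never from a script. Its argument "targets" is a list of rows, each an object with "dp": the shift along the tool's x, y, z in mm, a list of three; "yaw": the turn about the tool's z in degrees. A call has 1 to 12 rows; each row is the pose to reach, as a shift and turn from the pose commanded when the call began, along the tool's axes at that moment; what a row does not reach only later rows make up. A row lasts 1/8 s, in which the tool goes at most 62.5 mm and 10.7 degrees, less where a joint would pass 70% of its speed; a pose out of reach is approached as far as the arm can. A call with a gripper value outside its range is refused whole. "fingers" is the opening, from -1 (shut) to 1 (fully open), so that 0 is half open, set as the call begins (left out, the last holds). The fingers move at their own pace and stop on an object; "grip_force" is the grip in N (left out, the last holds). Time passes only in rows, so rows that repeat a pose let the fingers close. It gives the time, the measured TCP pose, the force, the opening and the grip force at its end, in the units of the state.
- r.sense(): the state, without advancing time (a new reading comes with each control period).
- r.grab_frame(name): name is "scene" or "top" or "wrist"; returns the picture (480x640x3 uint8, red, green, blue); there is no depth.
- r.get_calibration(name): a dict with "fx", "fy", "cx", "cy" (pixels), "rvec" (rotation vector, rad) and "tvec" (3), from world to camera coordinates, as OpenCV has them. Camera axes: x right, y down, z forward; pixel columns grow to the right and rows downward; lengths in mm; the calibration is good to about 2 mm. A picture is of the moment at which its call begins: read the wrist's pose just before it. get_calibration takes no time and is no camera call; for the wrist camera it gives the pose at the moment of the call.
- r.sign_off(): hands the job in; it is judged then, once.
The state is a dict: "clock": time; "qpos": joint angles; "qvel": joint speeds; "joint_efforts": joint torques, N m; "eef_pos": TCP position; "tcp_rot": TCP orientation; "contact_force": force on the tool from outside, world axes, zero at the start; "wrist_torque": the same for the moment, N m; "opening": opening from 0.0 (shut) to 1.0 (fully open); "grasp_force": force on a finger pad.
Only numpy, scipy, OpenCV 4.12 (cv2) and the standard library are available. Lean on these libraries where they do the work, as an engineer would, in place of code of your own. Each camera call takes 0.05 s, during which the arm holds its last target. There are 200 camera calls.

## Working session

There is one attempt and no reset: what is moved stays moved. The work goes in short steps, Python scripts to look and compute and a tool call to move; the robot and the scene stay as the last step left them, time stands still between calls to the robot, and variables do not carry over. Pictures are saved under pics/ and viewed, at most 10 in all, crops included, and the job is handed in when it is done.

Besides the shell and the picture viewer there is one more tool, called after ">>>" as name([rows], argument=value, ...), one row to a line, values as JSON. carry_out: Moves the arm, as the interface text tells. Its arguments: {"type":"object","properties":{"targets":{"type":"array","items":{"type":"object","properties":{"dp":{"type":"array","items":{"type":"number"}},"yaw":{"type":"number"}}}},"fingers":{"type":"number"},"grip_force":{"type":"number"}},"required":["targets"]}

```bash
mkdir -p pics; python3 - <<'E'
from rig import r
import cv2
s=r.sense();print(s,r.tip_reach)
for n in("scene","top"):
    cv2.imwrite(f"pics/{n}0.png",r.grab_frame(n)[:,:,::-1]);print(n,r.get_calibration(n))
E
```

```text
{'clock': 0.0, 'qpos': array([ 1.16260820e+00,  3.53672381e-01,  1.63414307e+00, -2.40203133e-05,
        1.15518142e+00, -2.40819125e-03]), 'qvel': array([ 1.23861700e-04, -1.25530637e-03,  2.18512477e-04,  1.23092287e-04,
       -4.81344688e-05, -4.42571764e-04]), 'joint_efforts': array([ 2.84217240e-03, -6.05247688e+01, -3.42065227e+01,  2.76144719e-04,
        9.38552519e-03,  8.76724528e-06]), 'eef_pos': array([246.5363695 , 573.81460084, 238.54270869]), 'tcp_rot': array([-3.14018839e+00,  1.85801019e-05,  2.73582244e+00]), 'contact_force': array([-0.40935197, -0.01707832,  0.18833777]), 'wrist_torque': array([ 0.00136977, -0.00271849,  0.00825965]), 'grasp_force': 0.0, 'opening': 1.00654556410573} 8.0
scene {'fx': 510.17485360253994, 'fy': 510.17485360253994, 'cx': 318.4820856018558, 'cy': 245.96277127506477, 'rvec': array([ 1.01633749,  2.19260224, -1.21865082]), 'tvec': array([ 394.14257075,  -34.37986057, 1824.15934496])}
top {'fx': 535.093075229332, 'fy': 535.093075229332, 'cx': 318.52923536503926, 'cy': 239.60099827458473, 'rvec': array([ 2.15059885, -2.20375043,  0.08599042]), 'tvec': array([ -37.71078775,  538.30040057, 1700.14945696])}
```

View pics/scene0.png

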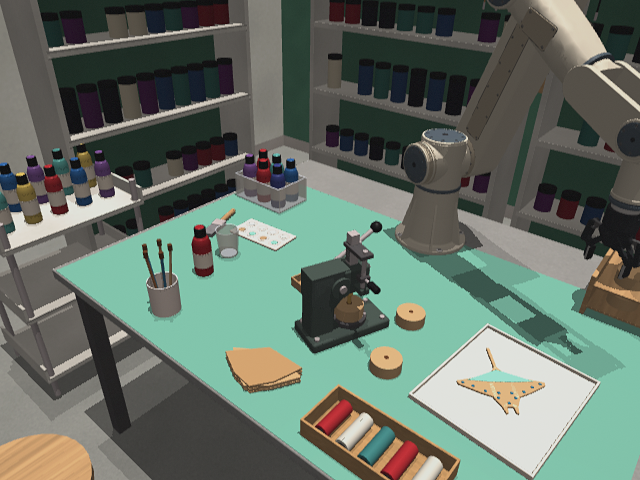

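View pics/top0.png

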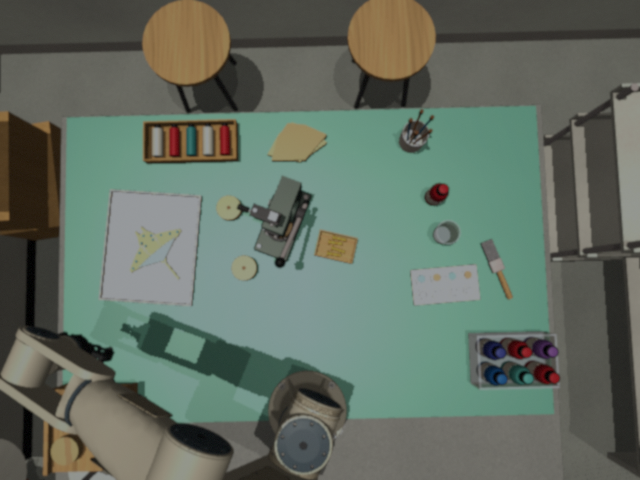

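The scene view shows the press with its ball near (377,227) and the knob near (374,287). The top view shows the ball near (280,262) and the knob near (243,208). Next I'll crop closer and measure.

```bash
cat > h.py <<'E'
import numpy as np,cv2
from rig import r
def ray(n,uv,c=None):
    c=c or r.get_calibration(n);R=cv2.Rodrigues(np.array(c["rvec"]))[0];t=np.array(c["tvec"])
    d=R.T@np.array([(uv[0]-c["cx"])/c["fx"],(uv[1]-c["cy"])/c["fy"],1]);return -R.T@t,d/np.linalg.norm(d)
def atz(n,uv,z,c=None):
    o,d=ray(n,uv,c);return o+d*(z-o[2])/d[2]
def tri(a,b):
    A=np.zeros((3,3));v=np.zeros(3)
    for o,d in(a,b):
        P=np.eye(3)-np.outer(d,d);A+=P;v+=P@o
    return np.linalg.solve(A,v)
def proj(n,p,c=None):
    c=c or r.get_calibration(n)
    return cv2.projectPoints(np.array([p],float),c["rvec"],c["tvec"],np.array([[c["fx"],0,c["cx"]],[0,c["fy"],c["cy"]],[0,0,1]]),None)[0].ravel()
E
python3 - <<'E'
from h import *
a=cv2.imread("pics/top0.png")[165:285,210:350];b=cv2.imread("pics/scene0.png")[210:360,285:445]
a=cv2.resize(a,(400,343),interpolation=cv2.INTER_CUBIC);b=cv2.resize(b,(400,375),interpolation=cv2.INTER_CUBIC)
cv2.imwrite("pics/crop.png",np.hstack([np.vstack([a,np.zeros((32,400,3),np.uint8)]),b]))
print(atz("top",(280,262),254),tri(ray("top",(280,262)),ray("scene",(377,227))))
print(atz("top",(243,208),198),tri(ray("top",(243,208)),ray("scene",(374,287))))
E
```

```text
[458.25863418  56.92563867 254.        ] [456.91795972  59.32950111 251.80017146]
[620.12791197 165.80503996 198.        ] [619.67536652 167.40392862 195.62519084]
```

View pics/crop.png

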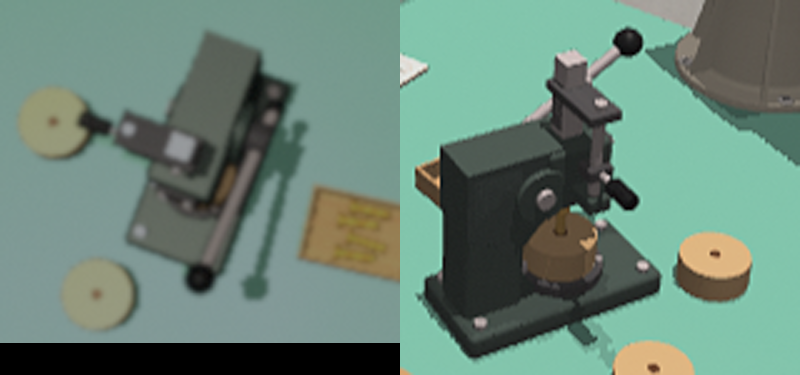

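Geometry agrees with the given sizes: ball to knob measures 195 mm, as expected. The press yaw is about -0.379 rad, the ball is at about (457.5, 58) and the ram axis at about (582, 71.5). I'll move to above the ball.

>>> carry_out([
  {"dp":[-15,-15,-30],"yaw":0},
  {"dp":[-50,-50,-70],"yaw":-0.5},
  {"dp":[-90,-88,-90],"yaw":-1},
  {"dp":[-130,-128,-95],"yaw":-1.5},
  {"dp":[-170,-167,-95],"yaw":-1.5},
  {"dp":[-210,-207,-95],"yaw":-1.5},
  {"dp":[-250,-246,-95],"yaw":-1.5},
  {"dp":[-290,-286,-95],"yaw":-1.5},
  {"dp":[-330,-325,-95],"yaw":-1.5},
  {"dp":[-365,-360,-95],"yaw":-1.5},
  {"dp":[-390,-384,-95],"yaw":-1.5},
  {"dp":[-397,-391,-95],"yaw":-1.5},
], fingers=1)

```text
clock: 1.6
eef_pos: [457.4, 56.7, 334.0]
tcp_rot: [-3.141, -0.0, 2.759]
contact_force: [0.0, 0.1, -0.2]
opening: 1.005
grasp_force: 0.0
```

```bash
python3 - <<'E'
from h import *
s=r.sense();print(s["eef_pos"],s["tcp_rot"],s["contact_force"],s["clock"])
c=r.get_calibration("wrist");im=r.grab_frame("wrist");cv2.imwrite("pics/w1.png",im[:,:,::-1]);print(c)
print(proj("wrist",[457.5,58,254],c),proj("wrist",[620,167,198],c))
E
```

```text
[457.38955432  56.70937437 333.99971846] [-3.14115683e+00 -3.92767407e-04  2.75946851e+00] [ 0.02261592  0.05210881 -0.24516831] 1.6
{'fx': 360.65562528867144, 'fy': 360.65562528867144, 'cx': 316.7076278585873, 'cy': 239.6346525614432, 'rvec': array([-2.40932795, -1.62877471, -0.22077858]), 'tvec': array([-223.26524998, -450.08815705,  362.29261529])}
[318.04100589 249.52494036] [506.81988402 353.44874156]
```

View pics/w1.png

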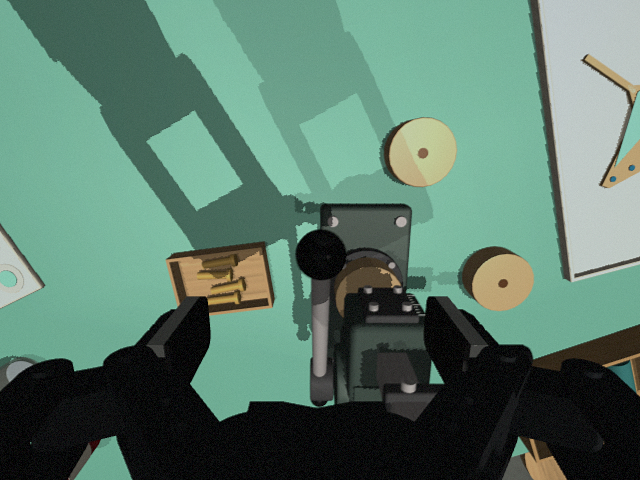

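The wrist view shows the ball at (321,254) against a predicted (318,250), so the correction is about (-2, +3) mm in tool axes. I'll descend and grip lightly.

>>> carry_out([
  {"dp":[-2,3,20],"yaw":0},
  {"dp":[-2,3,50],"yaw":0},
  {"dp":[-2,3,75],"yaw":0},
  {"dp":[-2,3,90],"yaw":0},
  {"dp":[-2,3,91],"yaw":0},
  {"dp":[-2,3,91],"yaw":0},
], fingers=0.4)

```text
clock: 2.4
eef_pos: [460.5, 60.7, 244.0]
tcp_rot: [3.141, 0.001, 2.762]
contact_force: [0.7, -0.9, -0.3]
opening: 0.699
grasp_force: 0.0
```

>>> carry_out([
  {"dp":[0,0,0],"yaw":0},
  {"dp":[0,0,0],"yaw":0},
  {"dp":[0,0,0],"yaw":0},
  {"dp":[0,0,0],"yaw":0},
], fingers=-0.8, grip_force=20)

```text
clock: 2.9
eef_pos: [459.4, 59.0, 243.6]
tcp_rot: [-3.139, -0.0, 2.762]
contact_force: [-3.9, -7.9, 3.4]
opening: 0.356
grasp_force: 20.5
```

The ball is held (30 mm opening) with a small sideways offset. I'll ease that off and follow the lever's arc to 0.15 rad, which is still free travel.

>>> carry_out([
  {"dp":[4,-1.5,8],"yaw":0},
  {"dp":[8,-2,16],"yaw":0},
  {"dp":[11.5,-2,24],"yaw":0},
  {"dp":[11.5,-2,24],"yaw":0},
  {"dp":[11.5,-2,24],"yaw":0},
])

```text
clock: 3.52
eef_pos: [449.1, 62.9, 219.6]
tcp_rot: [3.141, 0.0, 2.762]
contact_force: [0.1, 4.0, 3.6]
opening: 0.36
grasp_force: 20.6
```

>>> carry_out([
  {"dp":[3.5,0.7,9],"yaw":0},
  {"dp":[6.5,0.7,21],"yaw":0},
  {"dp":[6.5,0.7,21],"yaw":0},
  {"dp":[6.5,0.7,21],"yaw":0},
])

```text
clock: 4.03
eef_pos: [442.7, 65.6, 198.2]
tcp_rot: [-3.141, -0.001, 2.762]
contact_force: [-1.0, -0.8, 3.5]
opening: 0.354
grasp_force: 20.7
```

```bash
python3 - <<'E'
from h import *
s=r.sense();print(s["eef_pos"],s["contact_force"])
im=r.grab_frame("scene");cv2.imwrite("pics/s2.png",cv2.resize(im[250:340,310:400,::-1],(540,540),interpolation=cv2.INTER_CUBIC))
# ram axis points at heights 81..125
for z in(81,94,100,106,112,119,125): print(z,(proj("scene",[583.5,72.5,z])-[310,250])*6)
E
```

```text
[442.65606842  65.62595537 198.19189193] [-1.02386505 -0.83573868  3.50926568]
81 [229.77792559 312.63133712]
94 [231.23522715 289.13444012]
100 [231.91276819 278.21006287]
106 [232.59345965 267.2348895 ]
112 [233.27732357 256.2085649 ]
119 [234.0792041  243.27939168]
125 [234.7700182  232.14100532]
```

View pics/s2.png

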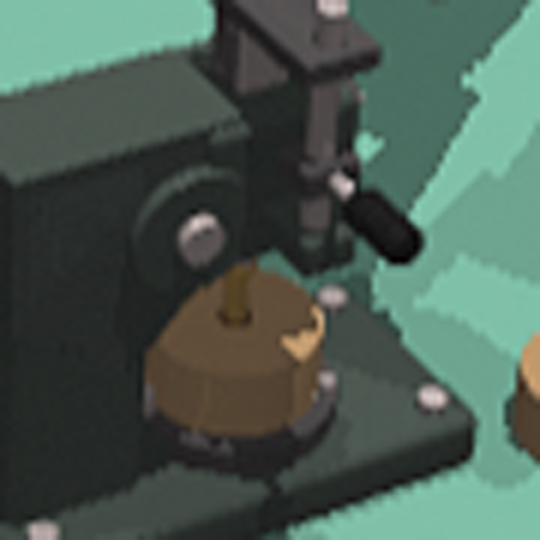

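The scene crop shows the post rising from the disc at (235,318) to at least row 265, so its top is about 107 mm or higher. The ram isn't touching it yet, as the force is unchanged at 3.5 N.

>>> carry_out([
  {"dp":[1.5,0,6],"yaw":0},
  {"dp":[3,0,12],"yaw":0},
  {"dp":[3.8,0,17],"yaw":0},
  {"dp":[3.8,0,17],"yaw":0},
])

```text
clock: 4.58
eef_pos: [439.4, 67.0, 181.0]
tcp_rot: [-3.141, 0.0, 2.762]
contact_force: [0.0, -3.7, 3.0]
opening: 0.359
grasp_force: 20.8
```

>>> carry_out([
  {"dp":[0.8,-0.5,6],"yaw":0},
  {"dp":[1.3,-0.7,12],"yaw":0},
  {"dp":[1.7,-0.7,18],"yaw":0},
  {"dp":[1.7,-0.7,18],"yaw":0},
])

```text
clock: 5.08
eef_pos: [437.8, 67.5, 163.3]
tcp_rot: [3.141, 0.0, 2.762]
contact_force: [-0.2, 1.1, 4.3]
opening: 0.363
grasp_force: 21.0
```

>>> carry_out([
  {"dp":[0.2,0,1.5],"yaw":0},
  {"dp":[0.2,0,3],"yaw":0},
  {"dp":[0.2,0,3],"yaw":0},
])

```text
clock: 5.45
eef_pos: [437.7, 67.6, 160.6]
tcp_rot: [3.141, 0.0, 2.762]
contact_force: [0.7, 1.7, 6.2]
opening: 0.356
grasp_force: 21.2
```

>>> carry_out([
  {"dp":[0.1,0,1.5],"yaw":0},
  {"dp":[0.1,0,3],"yaw":0},
  {"dp":[0.1,0,3],"yaw":0},
])

```text
clock: 5.82
eef_pos: [437.6, 67.6, 157.6]
tcp_rot: [3.141, 0.0, 2.762]
contact_force: [-0.6, 1.4, 6.1]
opening: 0.357
grasp_force: 21.2
```

>>> carry_out([
  {"dp":[0,0,1.5],"yaw":0},
  {"dp":[0.1,0,3],"yaw":0},
  {"dp":[0.1,0,4.5],"yaw":0},
  {"dp":[0.1,0,6],"yaw":0},
  {"dp":[0.1,0,6],"yaw":0},
])

```text
clock: 6.45
eef_pos: [437.7, 67.6, 151.7]
tcp_rot: [3.141, 0.001, 2.762]
contact_force: [-0.7, 2.0, 5.5]
opening: 0.357
grasp_force: 21.3
```

>>> carry_out([
  {"dp":[0,0,1.5],"yaw":0},
  {"dp":[-0.1,-0.2,3],"yaw":0},
  {"dp":[-0.1,-0.3,4.5],"yaw":0},
  {"dp":[-0.2,-0.3,6],"yaw":0},
  {"dp":[-0.2,-0.3,6],"yaw":0},
])

```text
clock: 7.08
eef_pos: [437.8, 67.5, 145.7]
tcp_rot: [3.14, 0.001, 2.762]
contact_force: [0.8, 4.0, 5.4]
opening: 0.355
grasp_force: 21.3
```

>>> carry_out([
  {"dp":[-0.1,0.5,1.2],"yaw":0},
  {"dp":[-0.2,0.5,2.5],"yaw":0},
  {"dp":[-0.2,0.5,2.5],"yaw":0},
])

```text
clock: 7.45
eef_pos: [437.9, 67.5, 143.1]
tcp_rot: [3.141, 0.0, 2.762]
contact_force: [-0.3, 0.9, 6.0]
opening: 0.358
grasp_force: 21.4
```

>>> carry_out([
  {"dp":[-0.1,0,1.2],"yaw":0},
  {"dp":[-0.2,0,2.5],"yaw":0},
  {"dp":[-0.2,0,2.5],"yaw":0},
])

```text
clock: 7.82
eef_pos: [438.1, 67.5, 140.6]
tcp_rot: [3.141, 0.0, 2.762]
contact_force: [-0.9, 0.6, 5.4]
opening: 0.358
grasp_force: 21.4
```

>>> carry_out([
  {"dp":[-0.1,0,1.2],"yaw":0},
  {"dp":[-0.3,0,2.5],"yaw":0},
  {"dp":[-0.3,0,2.5],"yaw":0},
])

```text
clock: 8.2
eef_pos: [438.3, 67.4, 138.1]
tcp_rot: [3.141, 0.0, 2.762]
contact_force: [-0.7, 1.6, 6.3]
opening: 0.36
grasp_force: 21.4
```

>>> carry_out([
  {"dp":[-0.2,0,1.2],"yaw":0},
  {"dp":[-0.4,0,2.5],"yaw":0},
  {"dp":[-0.4,0,2.5],"yaw":0},
])

```text
clock: 8.57
eef_pos: [438.5, 67.3, 135.6]
tcp_rot: [3.141, 0.0, 2.762]
contact_force: [-2.3, 1.4, 6.8]
opening: 0.361
grasp_force: 21.5
```

>>> carry_out([
  {"dp":[0,0,1.2],"yaw":0},
  {"dp":[0,0,2.5],"yaw":0},
  {"dp":[0,0,2.5],"yaw":0},
])

```text
clock: 8.95
eef_pos: [438.8, 67.2, 133.1]
tcp_rot: [3.141, 0.0, 2.762]
contact_force: [-1.1, 1.2, 5.9]
opening: 0.356
grasp_force: 21.5
```

>>> carry_out([
  {"dp":[-0.2,0,1.2],"yaw":0},
  {"dp":[-0.5,0,2.5],"yaw":0},
  {"dp":[-0.5,0,2.5],"yaw":0},
])

```text
clock: 9.32
eef_pos: [439.1, 67.1, 130.6]
tcp_rot: [3.141, 0.0, 2.762]
contact_force: [-1.4, 2.2, 6.7]
opening: 0.354
grasp_force: 21.5
```

>>> carry_out([
  {"dp":[-0.2,0,1.2],"yaw":0},
  {"dp":[-0.4,0,2.5],"yaw":0},
  {"dp":[-0.4,0,2.5],"yaw":0},
])

```text
clock: 9.7
eef_pos: [439.4, 66.9, 128.1]
tcp_rot: [3.141, 0.0, 2.762]
contact_force: [-1.4, 1.4, 5.6]
opening: 0.358
grasp_force: 21.5
```

>>> carry_out([
  {"dp":[-0.2,0,1.2],"yaw":0},
  {"dp":[-0.5,0,2.5],"yaw":0},
  {"dp":[-0.5,0,2.5],"yaw":0},
])

```text
clock: 10.07
eef_pos: [439.7, 66.8, 125.5]
tcp_rot: [3.141, -0.0, 2.762]
contact_force: [-0.2, 1.8, 6.0]
opening: 0.357
grasp_force: 21.6
```

>>> carry_out([
  {"dp":[-0.3,0,1.2],"yaw":0},
  {"dp":[-0.5,0,2.5],"yaw":0},
  {"dp":[-0.5,0,2.5],"yaw":0},
])

```text
clock: 10.45
eef_pos: [440.1, 66.6, 123.1]
tcp_rot: [3.141, -0.0, 2.762]
contact_force: [-1.8, 1.9, 7.8]
opening: 0.36
grasp_force: 21.7
```

>>> carry_out([
  {"dp":[-0.2,0,0.8],"yaw":0},
  {"dp":[-0.3,0,1.5],"yaw":0},
  {"dp":[-0.3,0,1.5],"yaw":0},
])

```text
clock: 10.82
eef_pos: [440.4, 66.5, 122.0]
tcp_rot: [3.141, -0.0, 2.762]
contact_force: [-5.1, 1.7, 14.6]
opening: 0.356
grasp_force: 22.1
```

Now it is firm: the tangential force at the ball is about 15 N. I'll hold it.

>>> carry_out([
  {"dp":[0,0,0],"yaw":0},
  {"dp":[0,0,0],"yaw":0},
  {"dp":[0,0,0],"yaw":0},
  {"dp":[0,0,0],"yaw":0},
  {"dp":[0,0,0],"yaw":0},
])

```text
clock: 11.45
eef_pos: [440.4, 66.5, 122.0]
tcp_rot: [3.141, -0.0, 2.762]
contact_force: [-4.9, 2.1, 13.7]
opening: 0.359
grasp_force: 22.1
```

```bash
python3 - <<'E'
from h import *
s=r.sense();print(s["eef_pos"],s["contact_force"],s["qpos"])
for n in("scene","top"):cv2.imwrite(f"pics/{n}_home.png",r.grab_frame(n)[:,:,::-1])
E
```

```text
[440.43331874  66.52801789 122.02150099] [-4.91247856  2.09167817 13.66545337] [ 1.46133869e-01  2.39937442e-01  2.11048716e+00  7.79481915e-04
  7.91124442e-01 -1.04544199e+00]
```

The post is home. The ball came down 121.6 mm and 20.4 mm forward, so the lever is at about 0.70 rad. That puts the nose at about 101.2 mm and the stop-top target at about 231.2 mm. I'll follow the arc back up.

>>> carry_out([
  {"dp":[1.2,0,-10],"yaw":0},
  {"dp":[2.3,0,-19],"yaw":0},
  {"dp":[2.9,0,-37],"yaw":0},
  {"dp":[1.6,0,-55],"yaw":0},
  {"dp":[-1.4,0,-73],"yaw":0},
  {"dp":[-6.2,0,-90],"yaw":0},
  {"dp":[-12.8,0,-107],"yaw":0},
  {"dp":[-20.9,0,-123],"yaw":0},
  {"dp":[-20.9,0,-123],"yaw":0},
  {"dp":[-20.9,0,-123],"yaw":0},
])

```text
clock: 12.8
eef_pos: [459.3, 58.9, 244.4]
tcp_rot: [3.141, -0.001, 2.761]
contact_force: [-3.0, 3.9, 5.8]
opening: 0.354
grasp_force: 24.2
```

>>> carry_out([
  {"dp":[0,0,0],"yaw":0},
  {"dp":[0,0,0],"yaw":0},
  {"dp":[0,0,0],"yaw":0},
  {"dp":[0,0,-20],"yaw":0},
  {"dp":[0,0,-55],"yaw":0},
  {"dp":[0,0,-95],"yaw":0},
  {"dp":[0,0,-95],"yaw":0},
], fingers=0.6)

```text
clock: 13.68
eef_pos: [461.5, 58.6, 342.1]
tcp_rot: [3.139, 0.005, 2.762]
contact_force: [0.2, 0.8, -0.2]
opening: 0.798
grasp_force: 0.0
```

```bash
python3 - <<'E'
from h import *
s=r.sense();print(s["eef_pos"],s["tcp_rot"],s["qpos"])
def blob(im):
    out=[]
    return out
for n,uv in(("scene",(377,227)),("top",(280,262))):
    a=cv2.imread(f"pics/{n}0.png");b=r.grab_frame(n)[:,:,::-1];cv2.imwrite(f"pics/{n}_up.png",b)
a=cv2.imread("pics/scene0.png")[210:360,300:420];b=cv2.imread("pics/scene_home.png")[210:360,300:420];c=cv2.imread("pics/scene_up.png")[210:360,300:420]
cv2.imwrite("pics/cmp.png",cv2.resize(np.hstack([b,c]),(800,500),interpolation=cv2.INTER_CUBIC))
E
```

```text
[461.48346547  58.5745782  342.147327  ] [3.13913602 0.00485958 2.76192647] [ 1.23163283e-01  2.41525722e-03  1.83194408e+00 -1.96351481e-04
  1.30179138e+00 -1.06792116e+00]
```

View pics/cmp.png

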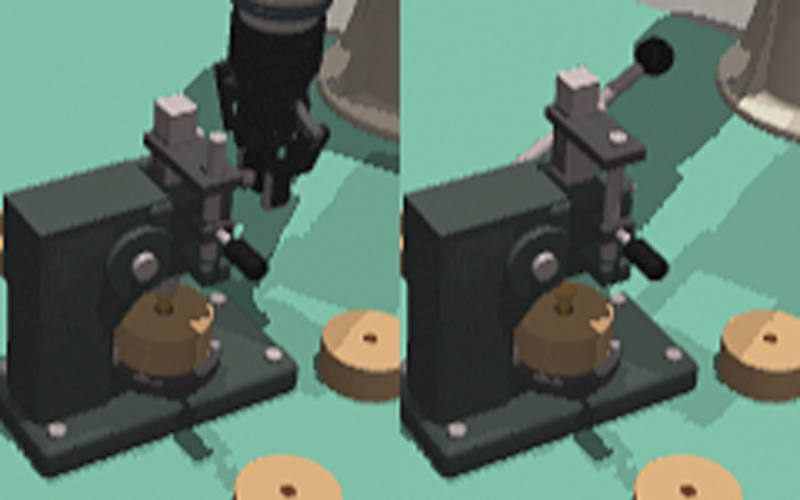

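The post is down with a short gap below the head, the lever is back at rest, and the knob is visible in front on the left. Next I'll move above the knob with a quarter turn.

>>> carry_out([
  {"dp":[-5,10,-10],"yaw":5},
  {"dp":[-15,25,-20],"yaw":15},
  {"dp":[-27,43,-20],"yaw":25},
  {"dp":[-40,64,-20],"yaw":35},
  {"dp":[-54,86,-20],"yaw":45},
  {"dp":[-68,108,-20],"yaw":55},
  {"dp":[-81,130,-20],"yaw":65},
  {"dp":[-93,149,-20],"yaw":75},
  {"dp":[-102,163,-20],"yaw":85},
  {"dp":[-107,171,-20],"yaw":90},
  {"dp":[-108,172,-20],"yaw":90},
  {"dp":[-108,172,-20],"yaw":90},
], fingers=0.2)

```text
clock: 15.28
eef_pos: [623.5, 178.0, 358.2]
tcp_rot: [-3.14, 0.001, 1.193]
contact_force: [-0.7, -0.3, 0.8]
opening: 0.602
grasp_force: 0.0
```

```bash
python3 - <<'E'
from h import *
s=r.sense();print(s["eef_pos"],s["tcp_rot"],s["qpos"])
c=r.get_calibration("wrist");im=r.grab_frame("wrist");cv2.imwrite("pics/w2.png",im[:,:,::-1])
k=np.array([621,167.5,198]);y=np.array([.37,.929,0])
for d in(-17.5,0,17.5):print(proj("wrist",k+d*y,c))
E
```

```text
[623.45631453 177.95039589 358.18909044] [-3.14020232e+00  1.20083592e-03  1.19314552e+00] [ 2.75775089e-01  3.07702125e-01  1.43570467e+00 -1.09869657e-04
  1.40001980e+00  6.53445505e-01]
[317.34845673 255.09653096]
[317.38930311 235.47639722]
[317.43143468 215.2389305 ]
```

View pics/w2.png

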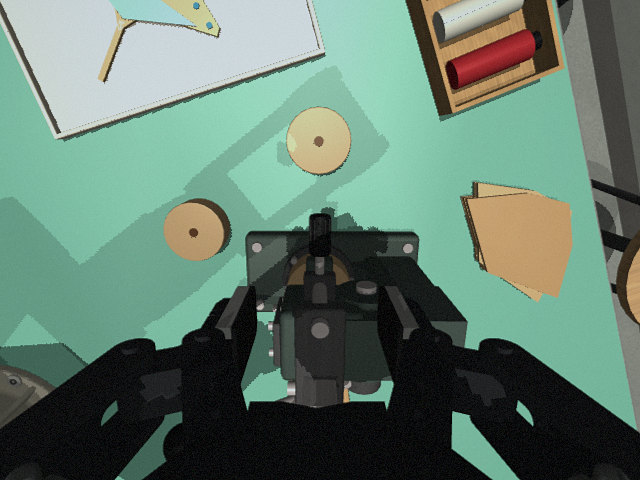

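The knob spans (319,214) to (319,255), 1.8 mm from where I predicted, with the rod top at (319,328) in the same column. To get heights exactly, I'll probe the fixed rod top (274 mm) with shut fingertips, then the top of the knob.

>>> carry_out([
  {"dp":[-15,3,0],"yaw":0},
  {"dp":[-40,3,10],"yaw":0},
  {"dp":[-57,3,30],"yaw":0},
  {"dp":[-57,3,50],"yaw":0},
  {"dp":[-57,3,64],"yaw":0},
  {"dp":[-57,3,70],"yaw":0},
  {"dp":[-57,3,70],"yaw":0},
  {"dp":[-57,3,70],"yaw":0},
], fingers=-1)

```text
clock: 16.32
eef_pos: [606.0, 124.3, 289.9]
tcp_rot: [3.141, -0.001, 1.191]
contact_force: [-0.1, -0.3, -0.8]
opening: 0.001
grasp_force: 0.0
```

>>> carry_out([
  {"dp":[0,0,2],"yaw":0},
  {"dp":[0,0,4],"yaw":0},
  {"dp":[0,0,5],"yaw":0},
  {"dp":[0,0,5],"yaw":0},
])

```text
clock: 16.82
eef_pos: [605.6, 124.1, 284.2]
tcp_rot: [-3.141, 0.0, 1.191]
contact_force: [0.3, -0.4, 0.6]
opening: -0.002
grasp_force: 0.0
```

>>> carry_out([
  {"dp":[0,0,1],"yaw":0},
  {"dp":[0,0,2],"yaw":0},
  {"dp":[0,0,2.5],"yaw":0},
  {"dp":[0,0,2.5],"yaw":0},
])

```text
clock: 17.32
eef_pos: [605.6, 124.2, 282.1]
tcp_rot: [3.141, -0.0, 1.191]
contact_force: [-1.7, 0.6, 5.2]
opening: 0.003
grasp_force: 1.8
```

Contact on the rod came at TCP 282.1, so the 8 mm tip reach is confirmed. Now the knob top.

>>> carry_out([
  {"dp":[0,0,-10],"yaw":0},
  {"dp":[20,0,-15],"yaw":0},
  {"dp":[45,0,-10],"yaw":0},
  {"dp":[58,0,10],"yaw":0},
  {"dp":[58,0,35],"yaw":0},
  {"dp":[58,0,52],"yaw":0},
  {"dp":[58,0,60],"yaw":0},
  {"dp":[58,0,61],"yaw":0},
  {"dp":[58,0,61],"yaw":0},
])

```text
clock: 18.45
eef_pos: [627.5, 178.0, 221.5]
tcp_rot: [3.141, -0.001, 1.191]
contact_force: [-0.3, -0.4, 0.1]
opening: 0.002
grasp_force: 0.0
```

>>> carry_out([
  {"dp":[0,0,1],"yaw":0},
  {"dp":[0,0,2],"yaw":0},
  {"dp":[0,0,2.5],"yaw":0},
  {"dp":[0,0,2.5],"yaw":0},
])

```text
clock: 18.95
eef_pos: [627.1, 178.0, 218.3]
tcp_rot: [3.142, -0.0, 1.191]
contact_force: [-0.1, 0.8, 0.1]
opening: 0.004
grasp_force: 0.0
```

>>> carry_out([
  {"dp":[0,0,0.8],"yaw":0},
  {"dp":[0,0,1.5],"yaw":0},
  {"dp":[0,0,1.5],"yaw":0},
])

```text
clock: 19.32
eef_pos: [627.1, 178.0, 216.6]
tcp_rot: [-3.141, 0.0, 1.191]
contact_force: [0.2, -0.4, 1.0]
opening: 0.004
grasp_force: 0.0
```

>>> carry_out([
  {"dp":[0,0,0.5],"yaw":0},
  {"dp":[0,0,1],"yaw":0},
  {"dp":[0,0,1],"yaw":0},
])

```text
clock: 19.7
eef_pos: [627.1, 178.0, 215.7]
tcp_rot: [-3.142, 0.0, 1.191]
contact_force: [0.3, 0.7, -0.4]
opening: 0.001
grasp_force: 0.0
```

>>> carry_out([
  {"dp":[0,0,0.5],"yaw":0},
  {"dp":[0,0,1],"yaw":0},
  {"dp":[0,0,1.5],"yaw":0},
  {"dp":[0,0,1.5],"yaw":0},
])

```text
clock: 20.2
eef_pos: [627.1, 178.0, 214.2]
tcp_rot: [-3.141, 0.0, 1.191]
contact_force: [0.7, -0.0, -0.0]
opening: -0.0
grasp_force: 0.0
```

>>> carry_out([
  {"dp":[0,0,0.5],"yaw":0},
  {"dp":[0,0,1],"yaw":0},
  {"dp":[0,0,1.5],"yaw":0},
  {"dp":[0,0,1.5],"yaw":0},
])

```text
clock: 20.7
eef_pos: [627.2, 178.0, 213.3]
tcp_rot: [3.141, -0.0, 1.191]
contact_force: [-2.2, 0.4, 4.4]
opening: -0.004
grasp_force: 2.4
```

Contact at 213.4 puts the knob axis at about 196.5 mm and the stop top at about 203.5 mm. I need to raise it about 27.7 mm. I'll lift, open, straddle the knob and grip.

>>> carry_out([
  {"dp":[1,1,-15],"yaw":0},
  {"dp":[1,1,-25],"yaw":0},
  {"dp":[1,1,-25],"yaw":0},
  {"dp":[1,1,-15],"yaw":0},
  {"dp":[1,1,0],"yaw":0},
  {"dp":[1,1,12],"yaw":0},
  {"dp":[1,1,16],"yaw":0},
  {"dp":[1,1,16],"yaw":0},
], fingers=0.1)

```text
clock: 21.7
eef_pos: [628.2, 178.5, 196.2]
tcp_rot: [-3.141, 0.001, 1.191]
contact_force: [0.3, -0.7, 0.0]
opening: 0.554
grasp_force: 0.0
```

>>> carry_out([
  {"dp":[0,0,0],"yaw":0},
  {"dp":[0,0,0],"yaw":0},
  {"dp":[0,0,0],"yaw":0},
  {"dp":[0,0,0],"yaw":0},
  {"dp":[0,0,0],"yaw":0},
], fingers=-1, grip_force=50)

```text
clock: 22.32
eef_pos: [626.9, 179.4, 197.1]
tcp_rot: [-3.139, -0.0, 1.191]
contact_force: [-6.6, 3.9, 3.6]
opening: 0.186
grasp_force: 48.7
```

>>> carry_out([
  {"dp":[0,-1,0],"yaw":0},
  {"dp":[0,-1.3,-3],"yaw":0},
  {"dp":[0,-1.3,-8],"yaw":0},
  {"dp":[0,-1.3,-14],"yaw":0},
  {"dp":[0,-1.3,-20],"yaw":0},
  {"dp":[0,-1.3,-25],"yaw":0},
  {"dp":[0,-1.3,-28],"yaw":0},
  {"dp":[0,-1.3,-28],"yaw":0},
  {"dp":[0,-1.3,-28],"yaw":0},
])

```text
clock: 23.45
eef_pos: [626.7, 179.5, 224.7]
tcp_rot: [-3.14, -0.0, 1.191]
contact_force: [-2.1, 5.6, -4.9]
opening: 0.183
grasp_force: 49.2
```

I raised it 27.6 mm. Now I'll release it and probe the knob top again to check.

>>> carry_out([
  {"dp":[0,0,0],"yaw":0},
  {"dp":[0,0,0],"yaw":0},
  {"dp":[0,0,0],"yaw":0},
  {"dp":[0,0,-10],"yaw":0},
  {"dp":[0,0,-25],"yaw":0},
  {"dp":[0,0,-35],"yaw":0},
  {"dp":[0,0,-35],"yaw":0},
], fingers=0.1)

```text
clock: 24.32
eef_pos: [627.8, 179.2, 261.3]
tcp_rot: [3.14, -0.001, 1.191]
contact_force: [-0.5, -0.6, 0.0]
opening: 0.549
grasp_force: 0.0
```

>>> carry_out([
  {"dp":[0,0,0],"yaw":0},
  {"dp":[0,0,0],"yaw":0},
  {"dp":[0,0,0],"yaw":0},
  {"dp":[0,0,0],"yaw":0},
  {"dp":[0,0,8],"yaw":0},
  {"dp":[0,0,14],"yaw":0},
  {"dp":[0,0,16],"yaw":0},
  {"dp":[0,0,16],"yaw":0},
], fingers=-1)

```text
clock: 25.32
eef_pos: [627.1, 179.0, 243.5]
tcp_rot: [-3.141, 0.0, 1.191]
contact_force: [-0.2, 1.0, 0.4]
opening: -0.001
grasp_force: 0.0
```

>>> carry_out([
  {"dp":[0,0,1],"yaw":0},
  {"dp":[0,0,1.5],"yaw":0},
  {"dp":[0,0,1.5],"yaw":0},
])

```text
clock: 25.7
eef_pos: [627.2, 179.1, 242.3]
tcp_rot: [3.142, -0.0, 1.191]
contact_force: [0.4, -0.0, -0.1]
opening: -0.002
grasp_force: 0.0
```

>>> carry_out([
  {"dp":[0,0,0.5],"yaw":0},
  {"dp":[0,0,1],"yaw":0},
  {"dp":[0,0,1],"yaw":0},
])

```text
clock: 26.08
eef_pos: [627.2, 179.1, 241.3]
tcp_rot: [-3.142, 0.0, 1.191]
contact_force: [-0.1, 0.9, -0.1]
opening: -0.001
grasp_force: 0.0
```

>>> carry_out([
  {"dp":[0,0,0.4],"yaw":0},
  {"dp":[0,0,0.8],"yaw":0},
  {"dp":[0,0,0.8],"yaw":0},
])

```text
clock: 26.45
eef_pos: [627.2, 179.1, 240.5]
tcp_rot: [3.142, 0.0, 1.191]
contact_force: [0.5, -0.3, -0.4]
opening: -0.003
grasp_force: 0.2
```

>>> carry_out([
  {"dp":[0,0,0.3],"yaw":0},
  {"dp":[0,0,0.6],"yaw":0},
  {"dp":[0,0,0.6],"yaw":0},
])

```text
clock: 26.82
eef_pos: [627.3, 179.1, 240.3]
tcp_rot: [3.141, -0.0, 1.191]
contact_force: [-1.3, -1.0, 5.3]
opening: 0.002
grasp_force: 2.4
```

Contact at 240.4 puts the stop top at about 230.5 to 230.7 mm, against a target of 231.2 and a window of 228.7 to 233.2. I'll back away and hand in.

>>> carry_out([
  {"dp":[0,0,-15],"yaw":0},
  {"dp":[0,0,-45],"yaw":0},
  {"dp":[15,0,-80],"yaw":0},
  {"dp":[30,0,-100],"yaw":0},
  {"dp":[30,0,-100],"yaw":0},
  {"dp":[30,0,-100],"yaw":0},
])

```text
clock: 27.58
eef_pos: [637.7, 206.5, 338.9]
tcp_rot: [-3.141, 0.001, 1.191]
contact_force: [0.2, -0.8, 0.1]
opening: 0.003
grasp_force: 0.0
```

```bash
python3 -c "
from rig import r
print(r.sense()['contact_force']);print(r.sign_off())"
```

```text
[ 0.22251685 -0.7780023   0.07793449]
the job is handed in; nothing more can be done
None
```

The job is handed in, with no verdict shown: the post was pressed until firm and held at about 15 N on the ball, the lever was let back up, and the depth stop's top was probed at about 230.5 mm (target about 231.2, allowed 228.7 to 233.2).

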